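# Fetch the sample vial from the drawer behind the reagents

## Task

Three reagent containers stand in front of the clear drawer unit and block its drawer: lift all three over into the white spill tray, then pull the drawer open and move the small amber vial from it, upright, into a free compartment of the grey vial tray. Then push the drawer fully shut and stand each container back on the very spot where it stood at the start. Knock none of these things over, and never run the drawer into the containers.

Things in the scene. Friction and masses are not known exactly. Their poses are not given: they have to be found in the camera images.
- square_bottle: white square reagent bottle, body 50 x 50 mm up to 86 mm, over it a round red screw cap 36 mm across from 86 up to 109 mm, total height 109 mm, 0.19 kg; its origin is the centre of its underside, z up; one of the three containers before the drawer (which of the three stands left, middle or right changes)
- round_bottle: white round plastic bottle, body 52 mm across, shoulder at 98 mm, above it a white screw cap 36 mm across up to 132 mm, 0.15 kg; its origin is the centre of its underside, z up; one of the three containers before the drawer
- conical_flask: small stoppered conical glass flask with yellowish contents, foot 46 mm across, tapering, neck about 22 mm across from 45 mm up to the top at 101 mm, 0.09 kg; its origin is the centre of its underside, z up; one of the three containers before the drawer
- sample_vial: small upright amber glass vial with black cap, 21 mm across and 51 mm tall, 0.02 kg; its origin is the centre of its underside, z up; it stands loose inside the closed drawer in its left or right lane, seen through the clear top; a flat 66 x 62 x 19 mm timer lies in the other lane
- drawer_unit: clear acrylic bench drawer unit, fixed, 160 mm deep (x), 200 wide (y), 92 high; origin: centre of its underside; own -x is its front. Drawer floor top 14 mm above the bench, side walls to 70 mm, white front panel to 86 mm, its face 86 mm ahead of the origin when shut; a 54 mm high partition makes two 91 mm wide lanes centred at y = +-46 mm. Containers: 170 to 195 mm ahead of the origin
- drawer (a joint): how far the drawer is out along the unit's own -x, in m: 0 shut, 0.12 at its stop; starts shut or up to 10 mm ajar; light friction (about 1.2 N, damping 4 N per m/s), no spring, stays where left
- drawer_handle (a point): middle of the drawer's steel bar handle: a level round bar 11 mm thick, 90 mm long along the unit's y, its middle line 35 mm in front of the drawer face and 60 mm above the bench, posts 38 mm either side of the middle; moves with the drawer
- spill_tray: white shallow spill tray, fixed, 170 mm (x) by 260 mm (y), floor top 3 mm above the bench, rim to 21 mm; origin at the centre of its underside; empty at the start, room for the three containers side by side along its y
- vial_tray: grey vial tray, fixed, 84 x 84 mm, 20 mm high, walls and cross partition 3 mm thick, making 2 x 2 compartments 37 mm square, floor top 3 mm above the bench; origin at the centre of its underside. The two compartments on its +y side hold clear vials (fixed in it, 51 mm tall, 54 mm to the top); the two on its -y side, centred at (+20, -20) and (-20, -20) mm, are free
There are look-alikes about, which are no part of the job. Leave any yellow look-alike of the square_bottle alone.

How it is judged:
By the outcome, as a careful person would: the job done as asked, in the order asked, and still so for the second after the job is handed in, with the robot touching nothing.
It also fails if it takes over 144 s, if anything falls off the work surface, if the arm or the gripper's body presses on something with over 40 N, if the wrist force passes 120 N, or if a joint passes its speed limit or range.

## Robot

A 7-joint arm with a two-finger parallel gripper is mounted at the origin on a cart in front of the work surface, level with it; the furniture and walls round the work are solid. World frame = base frame: x ahead of the robot, y to its left, z up, the work surface at z = 0. Lengths are in m, angles in rad, forces in N, time in s.
With the tool pointing down it reaches from about 0.35 to 0.9 m from the base axis. Payload 19.9 kg.
Tool frame: the origin (TCP) lies between the finger pads; the fingertips stand 11 mm ahead of it and the grasp point (between the pads) lies 8 mm behind it; z points along the fingers, y is the line along which they close (so a half turn about z gives the same grasp; the last joint's range is limited). The gripper opens to 94 mm and grips with 3 to 60 N. Pads are 16 mm wide; open, the fingers measure 119 mm over their backs; the gripper's body (75 mm by 177 mm) begins 78 mm behind the grasp point.
Start: joints at [1.21, 0.417, -0.01, 1.614, 0.005, 1.111, -0.053], TCP at [0.196, -0.593, 0.216] pointing down, gripper open.
Joint ranges: [-2.81, 2.81], [-0.39, 2.02], [-1.27, 1.25], [0.06, 2.57], [-1.19, 4.33], [0.19, 2], [-2.82, 2.82]. Speed limits (rad/s): [1.89, 1.89, 2.39, 2.39, 3.01, 3.01, 3.01].

## Interface

Orientations are given as [roll, pitch, yaw] about the fixed x, y, z axes, in that order (R = Rz(yaw) Ry(pitch) Rx(roll)).
In Python, from rig import r, optics, workorder gives the robot as it stands.
- The arm moves only by the shell command python3 -m pendant 'ROWS' [FORCE]. ROWS is JSON, a list of rows, each a list of 3 entries, a list of its own where there are three numbers: the closure, from 0 (fully open) to 1 (shut), then the shift along the tool's x, y, z in mm, then the turn about the tool's z in degrees. A call has 1 to 20 rows; each row shifts and turns the commanded pose from where the row before left it, along the tool's axes as they then stand; what a row does not reach is not made up. A row lasts 1/10 s, in which the tool goes at most 50 mm and 8.59 degrees, less where a joint would pass 70% of its speed; a pose out of reach is approached as far as the arm can. A call is refused whole if a number of a shift passes 50 or a number of a turn 8.59, either way. A call with a gripper value outside its range is refused whole. The fingers move at their own pace and stop on an object; FORCE is the grip in N (left out, the last holds). Time passes only in rows, so rows that do not move let the fingers close. It gives the time, the measured TCP pose, the force, the opening and the grip force at its end, in the units of the state.
- r.observe(): the state, without advancing time (a new reading comes with each control period).
- optics.read_camera(name): name is "scene" or "top" or "wrist"; returns the picture (400x640x3 uint8, red, green, blue); there is no depth.
- optics.calibration(name): a dict with "fovy" (degrees; the focal length in pixels is half the picture's height over the tangent of half this angle, whatever the lens; pixels are square), "cx", "cy" (the principal point, pixels), "k1" (the pictures are not rectified: a ray, as slopes to the right and down, at radius r is drawn at 1 + k1 r^2 times it, then the intrinsics apply), "R" (3x3) and "t" (3): a world point X has camera coordinates R X + t; the wrist camera has in their place "tool_from_camera" (4x4, takes a point from camera to tool coordinates, whose origin is the TCP and whose axes are the flange's). Camera axes: x right, y down, z forward; pixel columns grow to the right and rows downward; lengths in m; the calibration is good to about 2 mm. A picture is of the moment at which its call begins: read the wrist's pose just before it. calibration takes no time and is no camera call.
- workorder.hand_in(): hands the job in; it is judged then, once.
The state is a dict: "t": time; "q": joint angles; "qd": joint speeds; "effort": joint torques, N m; "eef_pos": TCP position; "tcp_rot": TCP orientation; "wrist_force": force on the tool from outside, world axes, zero at the start; "ft_torque": the same for the moment, N m; "gripper_width": finger opening in m; "grip_force": force on a finger pad.
Only numpy, scipy, OpenCV 4.12 (cv2) and the standard library are available. Lean on these libraries where they do the work, as an engineer would, in place of code of your own. Each camera call takes 0.05 s, during which the arm holds its last target. There are 200 camera calls.

## Working session

There is one attempt and no reset: what is moved stays moved. The work goes in short steps, Python scripts to look and compute and a shell command to move; the robot and the scene stay as the last step left them, time stands still between calls to the robot, and variables do not carry over. Pictures are saved under pics/ and viewed, at most 14 in all, crops included, and the job is handed in when it is done.

```bash
ls; mkdir -p pics; python3 - <<'E'
from rig import r,optics
import cv2
print(r.observe())
for n in("scene","top"):
    im=optics.read_camera(n); cv2.imwrite(f"pics/{n}0.png",im[:,:,::-1]); print(optics.calibration(n))
print(optics.calibration("wrist"))
E
```

```text
pics
{'t': 0.0, 'q': array([ 1.2094908 ,  0.41799471, -0.01032575,  1.61417836,  0.00472194,
        1.11068803, -0.05298977]), 'qd': array([-9.00283085e-04, -1.46202846e-04, -5.83770208e-04, -1.07135203e-04,
       -9.40614920e-05, -1.24627671e-04,  9.29878671e-04]), 'effort': array([ 4.86218814e-04, -8.51263618e+01,  6.38635475e-01, -4.25980246e+01,
       -4.88369144e-02,  1.89273310e-02,  1.37387879e-04]), 'eef_pos': array([ 0.19636889, -0.59296366,  0.21581048]), 'tcp_rot': array([-3.14035205e+00,  1.02662207e-04,  3.19854642e-01]), 'wrist_force': array([ 0.59436605, -0.52681079, -0.04939239]), 'ft_torque': array([0.02632235, 0.01058361, 0.01456891]), 'grip_force': 0.0, 'gripper_width': 0.09381537086284124}
{'fovy': 43.500688214115605, 'cx': 312.61021745624953, 'cy': 199.86372377751476, 'k1': -0.1324657501356892, 'R': array([[ 0.00318018, -0.99995098,  0.00937727],
       [-0.42132516, -0.00984421, -0.90685622],
       [ 0.90690407, -0.00106692, -0.42133581]]), 't': array([0.00892131, 0.28884155, 0.89268339])}
{'fovy': 51.91602452083552, 'cx': 319.8669459411632, 'cy': 189.96353606928903, 'k1': -0.06592958366880211, 'R': array([[ 0.00121673, -0.9998293 ,  0.01843635],
       [-0.98386289, -0.00449552, -0.17886754],
       [ 0.17891989, -0.01792121, -0.98370041]]), 't': array([0.01957801, 0.5440079 , 1.05783881])}
{'fovy': 64.40596995808556, 'cx': 322.4841851654975, 'cy': 196.67721072687306, 'k1': -0.007299210038650102, 'tool_from_camera': array([[-1.27928330e-05, -9.64955061e-01, -2.62415187e-01,
         7.65205654e-02],
       [ 9.99999623e-01, -2.40227497e-04,  8.34615990e-04,
         2.37396479e-04],
       [-8.68406267e-04, -2.62415078e-01,  9.64954700e-01,
        -1.68144932e-01],
       [ 0.00000000e+00,  0.00000000e+00,  0.00000000e+00,
         1.00000000e+00]])}
```

View pics/scene0.png

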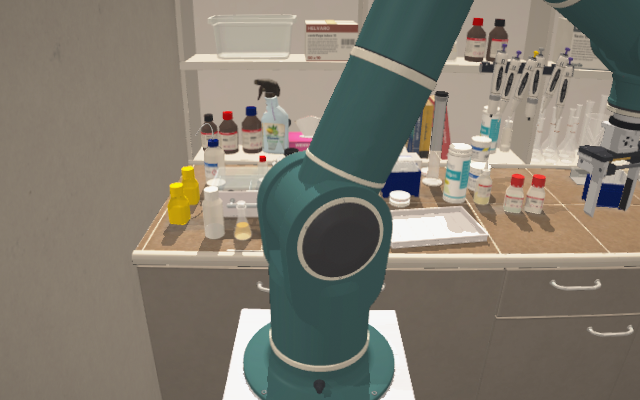

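View pics/top0.png

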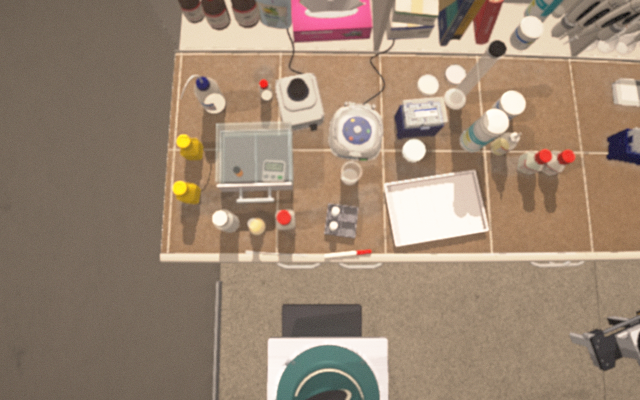

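The scene camera is largely blocked by the arm. The top view, left to right, shows the round bottle (225,220), flask (257,226) and square bottle (285,220) before the drawer handle. The vial is in the left lane (238,171) and the timer is at (273,170). The vial tray is at (341,222) and the spill tray at (436,209).

```bash
cat > h.py <<'E'
import numpy as np, cv2
from rig import r,optics
from scipy.spatial.transform import Rotation as Ro
def cam(n):
    c=optics.calibration(n); f=200/np.tan(np.radians(c["fovy"])/2)
    if n=="wrist":
        o=r.observe(); T=np.eye(4); T[:3,:3]=Ro.from_euler("xyz",o["tcp_rot"]).as_matrix(); T[:3,3]=o["eef_pos"]
        M=np.linalg.inv(T@c["tool_from_camera"]); R,t=M[:3,:3],M[:3,3]
    else: R,t=c["R"],c["t"]
    K=np.array([[f,0,c["cx"]],[0,f,c["cy"]],[0,0,1]]); return K,np.array([c["k1"],0,0,0]),R,t
def toworld(C,uv,z):
    K,d,R,t=C; p=cv2.undistortPoints(np.array([[uv]],float),K,d)[0,0]
    ray=R.T@np.array([p[0],p[1],1]); o=-R.T@t; return o+ray*(z-o[2])/ray[2]
def topix(C,X):
    K,d,R,t=C; return cv2.projectPoints(np.array([X],float).reshape(-1,1,3),cv2.Rodrigues(R)[0],t,K,d)[0][:,0]
def snap(n,name,crop=None,s=1):
    C=cam(n); im=optics.read_camera(n)[:,:,::-1].copy(); np.savez("pics/"+name,im=im,K=C[0],d=C[1],R=C[2],t=C[3])
    show(im,name,crop,s); return C,im
def show(im,name,crop=None,s=1):
    if crop: im=im[crop[1]:crop[3],crop[0]:crop[2]]
    cv2.imwrite(f"pics/{name}.png",cv2.resize(im,None,fx=s,fy=s,interpolation=cv2.INTER_CUBIC))
def load(name):
    z=np.load(f"pics/{name}.npz"); return (z["K"],z["d"],z["R"],z["t"]),z["im"]
E
python3 - <<'E'
from h import *
C,im=snap("top","top1",(160,115,360,265),4)
for n,uv,z in [("round cap",(225,220),.132),("flask top",(257,226),.101),("sq cap",(285,220),.109),("vialtray",(341,222),.02),("spill",(436,209),.02),("vial",(238,171),.06),("handleL",(240,201),.06),("handleR",(270,199),.06)]:
    print(n,toworld(C,uv,z).round(3))
E
```

```text
round cap [0.453 0.255 0.132]
flask top [0.441 0.181 0.101]
sq cap [0.456 0.11  0.109]
vialtray [ 0.461 -0.037  0.02 ]
spill [ 0.497 -0.301  0.02 ]
vial [0.593 0.241 0.06 ]
handleL [0.511 0.233 0.06 ]
handleR [0.517 0.154 0.06 ]
```

View pics/top1.png

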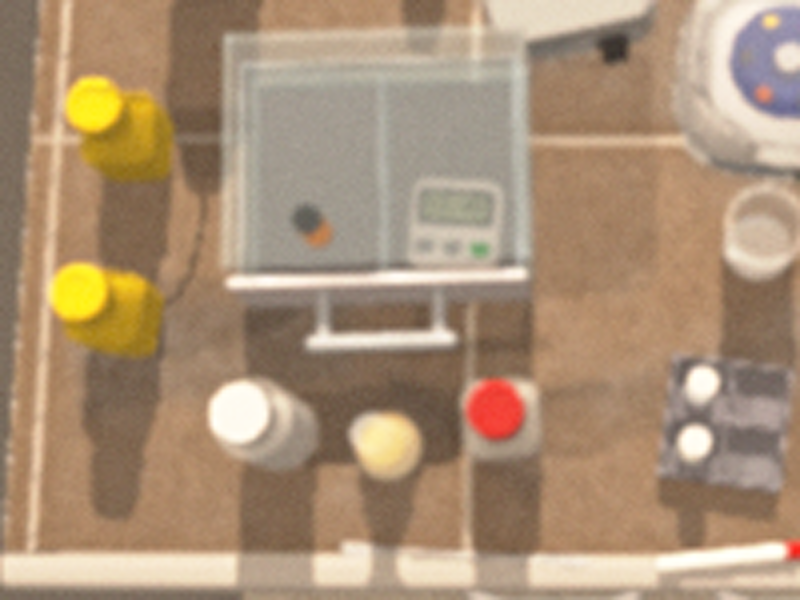

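The crop shows handle ends at crop (310,345) and (455,340), and the vial in the left lane at (315,225). The timer is in the right lane. The free vial-tray compartments are on the right side, at (755,380) and (750,440). Next I'll bring the wrist camera over the containers.

```bash
python3 -m pendant '[[0,[0,0,-30],8.5],[0,[0,0,-30],8.5],[0,[0,0,-25],1.3],[0,[25,-30,0],0],[0,[25,-30,0],0],[0,[25,-30,0],0],[0,[25,-30,0],0],[0,[25,-30,0],0],[0,[25,-30,0],0],[0,[25,-30,0],0],[0,[25,-30,0],0],[0,[25,-30,0],0],[0,[25,-30,0],0],[0,[0,0,0],0],[0,[0,0,0],0]]'
```

```text
t: 1.65
eef_pos: [0.4465, -0.2929, 0.3013]
tcp_rot: [-3.141, 0.0, 0.002]
wrist_force: [-0.6, 0.0, -0.4]
gripper_width: 0.0936
grip_force: 0.0
```

```bash
python3 -c "
from h import *
snap('wrist','w1')"
python3 -m pendant '[[0,[4,-40,0],0],[0,[4,-40,0],0],[0,[4,-40,0],0],[0,[4,-40,0],0],[0,[4,-40,0],0],[0,[0,-40,0],0],[0,[0,0,0],0],[0,[0,0,0],0],[0,[0,0,0],0]]'
python3 -c "
from h import *
snap('wrist','w2')"
python3 -m pendant '[[0,[3,-40,0],0],[0,[3,-40,0],0],[0,[3,-40,0],0],[0,[4,-40,0],0],[0,[0,-40,0],0],[0,[0,-35,0],0],[0,[0,0,0],0],[0,[0,0,0],0],[0,[0,0,0],0]]'
python3 -c "
from h import *
snap('wrist','w3')"
```

```text
t: 2.6
eef_pos: [0.4661, -0.0549, 0.3014]
tcp_rot: [3.141, 0.0, -0.002]
wrist_force: [0.1, -0.0, 0.5]
gripper_width: 0.0939
grip_force: 0.0
t: 3.55
eef_pos: [0.4797, 0.1801, 0.3013]
tcp_rot: [3.141, 0.0, -0.002]
wrist_force: [0.8, -0.8, -0.1]
gripper_width: 0.0943
grip_force: 0.0
```

View pics/w1.png

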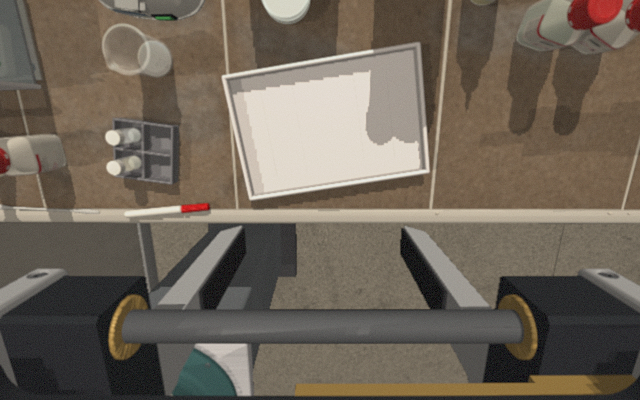

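View pics/w2.png

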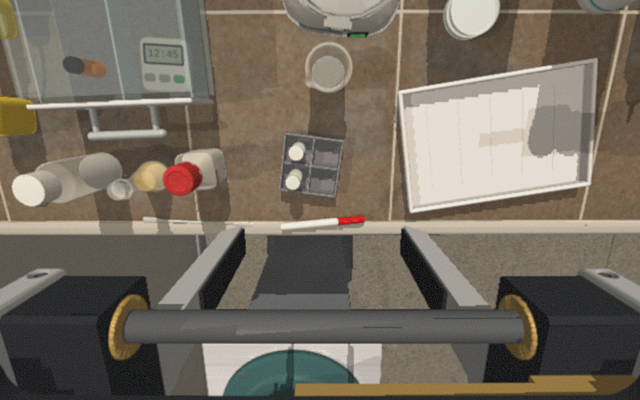

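View pics/w3.png

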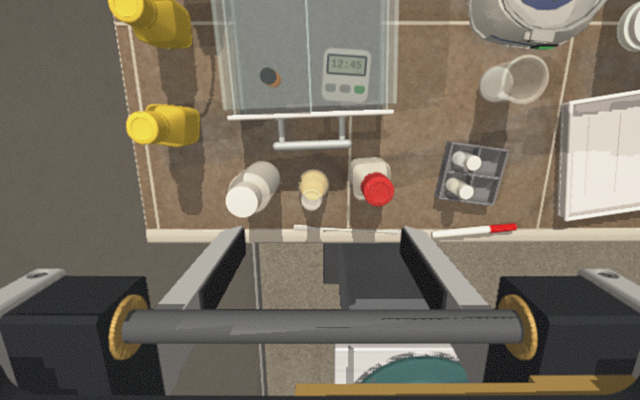

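w1 shows the spill-tray corners at (224,76), (419,44), (428,172) and (251,199). In w3 the round cap is near (244,196), the flask top near (312,202), the red cap near (377,188) and the handle runs (275,145) to (350,144). I'll zoom in on w3 for precise picks.

```bash
python3 -c "
from h import *
C,im=load('w3'); show(im,'w3z',(215,100,415,235),4)"
```

```text
(no output)
```

View pics/w3z.png

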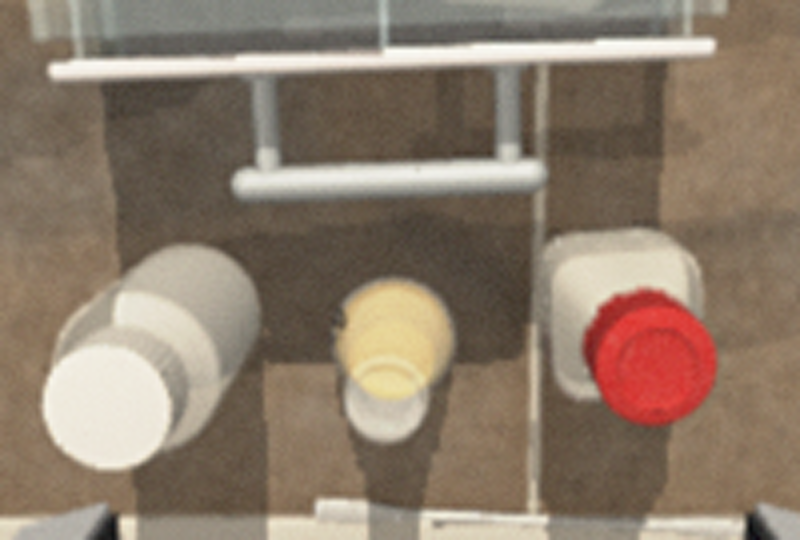

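```bash
python3 - <<'E'
from h import *
C,im=load('w3')
q=lambda u,v:(215+(u+.5)/4-.5,100+(v+.5)/4-.5)
P={}
for n,uv,z in [("round cap",(108,405),.132),("flask top",(387,400),.101),("flask foot",(396,342),.005),("sq cap",(652,357),.109),("hL",(233,184),.060),("hR",(546,176),.060),("pL",(52,71),.086),("pR",(715,46),.086),("sqTL",(553,245),.08),("sqTR",(692,245),.08),]:
    P[n]=toworld(C,q(*uv),z); print(n,P[n].round(4))
print("handle",np.linalg.norm(P["hL"]-P["hR"]),np.degrees(np.arctan2(*(P["hL"]-P["hR"])[:2])),"panel",np.linalg.norm(P["pL"]-P["pR"]),np.degrees(np.arctan2(*(P["pL"]-P["pR"])[:2])))
for n,uv,z in [("vial cap",(268,76),.065)]: print(n,toworld(C,uv,z).round(4))
# tops from top cam for cross check
T,im2=load('top1'); g=lambda u,v:(160+(u+.5)/4-.5,115+(v+.5)/4-.5)
for n,uv,z in [("round cap",(240,412),.132),("flask top",(365,432),.101),("sq cap",(496,408),.109),("hL",(306,344),.06),("hR",(456,338),.06),("vialcap",(307,219),.065)]: print("top",n,toworld(T,g(*uv),z).round(4))
C1,_=load('w1')
S=[toworld(C1,p,.021) for p in [(224,76),(419,44),(428,172),(251,199)]]; print(np.round(S,4),np.mean(S,0), np.linalg.norm(np.diff(S,axis=0),axis=1), np.degrees(np.arctan2(S[0][0]-S[1][0],S[0][1]-S[1][1])))
C2,_=load('w2')
V=[toworld(C2,p,.02) for p in [(287,133),(342,140),(335,196),(281,190)]]; print(np.round(V,4),np.mean(V,0), np.linalg.norm(np.diff(V,axis=0),axis=1))
E
```

```text
round cap [0.4599 0.269  0.132 ]
flask top [0.4524 0.193  0.101 ]
flask foot [0.448  0.1928 0.005 ]
sq cap [0.4676 0.1151 0.109 ]
hL [0.5128 0.2429 0.06  ]
hR [0.5151 0.1428 0.06  ]
pL [0.5486 0.2906 0.086 ]
pR [0.5553 0.0967 0.086 ]
sqTL [0.496 0.142 0.08 ]
sqTR [0.496  0.0991 0.08  ]
handle 0.10015834491096909 -1.3250115449312971 panel 0.19407123353923575 -1.9673647724169143
vial cap [0.5962 0.2445 0.065 ]
top round cap [0.4586 0.2689 0.132 ]
top flask top [0.4498 0.1963 0.101 ]
top sq cap [0.4645 0.1133 0.109 ]
top hL [0.5122 0.2434 0.06  ]
top hR [0.5167 0.144  0.06  ]
top vialcap [0.596 0.245 0.065]
[[ 0.567  -0.1623  0.021 ]
 [ 0.6065 -0.4182  0.021 ]
 [ 0.438  -0.4447  0.021 ]
 [ 0.3974 -0.1886  0.021 ]] [ 0.50224519 -0.30345732  0.021     ] [0.25892507 0.1705545  0.2593205 ] -8.7842911545003
[[ 0.5124 -0.0062  0.02  ]
 [ 0.5026 -0.0829  0.02  ]
 [ 0.4215 -0.0737  0.02  ]
 [ 0.4308  0.0051  0.02  ]] [ 0.46683318 -0.03944018  0.02      ] [0.07728769 0.08165732 0.07937718]
```

Measurements from both cameras agree within 3 mm: round (0.4595,0.269), flask (0.450,0.194), square (0.466,0.114). The unit yaw is about +2°, the spill tray is at (0.502,-0.303) with yaw about 8.8°, and the vial tray is at (0.467,-0.039) with yaw about -7°. I'll start with the square bottle.

```bash
python3 -m pendant '[[0.26,[-7,33,0],0],[0.26,[-7,33,0],0],[0.26,[0,0,40],0],[0.26,[0,0,40],0],[0.26,[0,0,40],0],[0.26,[0,0,40],0],[0.26,[0,0,40],0],[0.26,[0,0,25],0],[0.26,[0,0,19],0],[0.26,[0,0,0],0],[0.26,[0,0,0],0],[1,[0,0,0],0],[1,[0,0,0],0],[1,[0,0,0],0],[1,[0,0,0],0],[1,[0,0,0],0]]' 20
```

```text
t: 5.2
eef_pos: [0.4657, 0.1157, 0.0581]
tcp_rot: [3.141, -0.001, 0.0]
wrist_force: [-1.5, -3.5, 9.4]
gripper_width: 0.0492
grip_force: 19.7
```

```bash
python3 -m pendant '[[1,[0,0,-15],0],[1,[0,0,-35],0],[1,[0,0,-40],0],[1,[0,0,-40],0],[1,[0,0,-20],0],[1,[4,25,0],0],[1,[4,40,0],0],[1,[4,45,0],0],[1,[4,45,0],0],[1,[4,45,0],0],[1,[4,45,0],0],[1,[4,45,0],0],[1,[4,45,0],0],[1,[4,45,0],0],[1,[4,45,0],0],[1,[4,40,0],0],[1,[4,33,0],0],[1,[0,0,0],0],[1,[0,0,0],0]]'
```

```text
t: 7.1
eef_pos: [0.5131, -0.3823, 0.207]
tcp_rot: [-3.141, 0.0, -0.0]
wrist_force: [1.8, 0.4, -2.2]
gripper_width: 0.0492
grip_force: 19.7
```

```bash
python3 -m pendant '[[1,[0,0,30],0],[1,[0,0,40],0],[1,[0,0,40],0],[1,[0,0,20],0],[1,[0,0,10],0],[1,[0,0,4],0],[1,[0,0,0],0],[1,[0,0,0],0]]'
```

```text
t: 7.9
eef_pos: [0.5141, -0.3824, 0.0648]
tcp_rot: [3.141, -0.001, 0.001]
wrist_force: [-0.4, -0.6, -0.1]
gripper_width: 0.0492
grip_force: 19.7
```

```bash
python3 -m pendant '[[1,[0,0,2],0],[1,[0,0,2],0],[1,[0,0,0],0]]'; python3 -m pendant '[[0.35,[0,0,0],0],[0.26,[0,0,0],0],[0.26,[0,0,0],0],[0.26,[0,0,-30],0],[0.26,[0,0,-45],0],[0.26,[0,0,-45],0],[0.26,[0,0,-30],0],[0.26,[-5,-25,0],0],[0.26,[-5,-45,0],0],[0.26,[-5,-45,0],0],[0.26,[-5,-45,0],0],[0.26,[-5,-45,0],0],[0.26,[-5,-45,0],0],[0.26,[-5,-45,0],0],[0.26,[-5,-45,0],0],[0.26,[-5,-45,0],0],[0.26,[-5,-45,0],0],[0.26,[-5,-45,0],0],[0.26,[-5,-45,0],0],[0.26,[-4,-40,0],0]]'
```

```text
t: 8.2
eef_pos: [0.514, -0.3829, 0.0607]
tcp_rot: [3.14, -0.001, 0.0]
wrist_force: [-1.7, -0.1, 9.4]
gripper_width: 0.0496
grip_force: 19.9
t: 10.2
eef_pos: [0.4485, 0.1799, 0.2097]
tcp_rot: [-3.141, -0.001, 0.001]
wrist_force: [0.4, -0.2, 0.7]
gripper_width: 0.0698
grip_force: 0.0
```

```bash
python3 -m pendant '[[0.5,[1,-16,0],0],[0.5,[0,0,0],0],[0.5,[0,0,30],0],[0.5,[0,0,40],0],[0.5,[0,0,40],0],[0.5,[0,0,18],0],[0.5,[0,0,10],0],[0.5,[0,0,0],0],[0.5,[0,0,0],0],[1,[0,0,0],0],[1,[0,0,0],0],[1,[0,0,0],0],[1,[0,0,0],0],[1,[0,0,0],0]]' 15
```

```text
t: 11.6
eef_pos: [0.4503, 0.1939, 0.0717]
tcp_rot: [-3.141, -0.0, 0.0]
wrist_force: [-0.6, 0.0, 5.5]
gripper_width: 0.0218
grip_force: 15.0
```

```bash
python3 -m pendant '[[1,[0,0,-15],0],[1,[0,0,-35],0],[1,[0,0,-40],0],[1,[0,0,-40],0],[1,[0,0,-20],0],[1,[4,25,0],0],[1,[4,40,0],0],[1,[4,45,0],0],[1,[4,45,0],0],[1,[4,45,0],0],[1,[4,45,0],0],[1,[4,45,0],0],[1,[4,45,0],0],[1,[4,45,0],0],[1,[4,45,0],0],[1,[5,40,0],0],[1,[5,32,0],0],[1,[0,0,0],0],[1,[0,0,0],0]]'; python3 -m pendant '[[1,[0,0,30],0],[1,[0,0,40],0],[1,[0,0,40],0],[1,[0,0,20],0],[1,[0,0,10],0],[1,[0,0,4],0],[1,[0,0,2],0],[1,[0,0,2],0],[1,[0,0,0],0]]'
```

```text
t: 13.5
eef_pos: [0.5001, -0.3032, 0.2209]
tcp_rot: [-3.141, 0.001, -0.0]
wrist_force: [0.5, 0.2, -0.9]
gripper_width: 0.0219
grip_force: 15.0
t: 14.4
eef_pos: [0.5011, -0.3032, 0.0746]
tcp_rot: [3.141, -0.002, 0.001]
wrist_force: [1.6, 1.1, 2.8]
gripper_width: 0.022
grip_force: 15.0
```

```bash
python3 -m pendant '[[0.5,[0,0,0],0],[0.5,[0,0,0],0],[0.5,[0,0,0],0],[0.5,[0,0,-30],0],[0.5,[0,0,-45],0],[0.5,[0,0,-45],0],[0.26,[0,0,-30],0],[0.26,[-3,-25,0],0],[0.26,[-3,-45,0],0],[0.26,[-3,-45,0],0],[0.26,[-3,-45,0],0],[0.26,[-3,-45,0],0],[0.26,[-3,-45,0],0],[0.26,[-3,-45,0],0],[0.26,[-3,-45,0],0],[0.26,[-3,-45,0],0],[0.26,[-4,-45,0],0],[0.26,[-4,-45,0],0],[0.26,[-4,-45,0],0],[0.26,[-4,-40,0],0]]';python3 -m pendant '[[0.26,[0,-12,0],0],[0.26,[0,0,0],0],[0.26,[0,0,30],0],[0.26,[0,0,40],0],[0.26,[0,0,40],0],[0.26,[0,0,38],0],[0.26,[0,0,14],0],[0.26,[0,0,0],0],[0.26,[0,0,0],0],[1,[0,0,0],0],[1,[0,0,0],0],[1,[0,0,0],0],[1,[0,0,0],0],[1,[0,0,0],0]]' 20
```

```text
t: 16.4
eef_pos: [0.4566, 0.2589, 0.2237]
tcp_rot: [-3.141, -0.0, 0.001]
wrist_force: [0.6, -1.2, 0.3]
gripper_width: 0.0697
grip_force: 0.0
t: 17.8
eef_pos: [0.4577, 0.2691, 0.0623]
tcp_rot: [-3.141, -0.001, 0.0]
wrist_force: [-0.4, -1.2, 9.6]
gripper_width: 0.0506
grip_force: 20.0
```

```bash
python3 -m pendant '[[1,[0,0,-15],0],[1,[0,0,-35],0],[1,[0,0,-40],0],[1,[0,0,-40],0],[1,[0,0,-20],0],[1,[3,25,0],0],[1,[3,40,0],0],[1,[3,45,0],0],[1,[3,45,0],0],[1,[3,45,0],0],[1,[3,45,0],0],[1,[3,45,0],0],[1,[3,45,0],0],[1,[3,45,0],0],[1,[3,45,0],0],[1,[2,40,0],0],[1,[0,28,0],0],[1,[0,0,0],0],[1,[0,0,0],0]]'; python3 -m pendant '[[1,[0,0,30],0],[1,[0,0,40],0],[1,[0,0,40],0],[1,[0,0,20],0],[1,[0,0,10],0],[1,[0,0,4],0],[1,[0,0,2],0],[1,[0,0,2],0],[1,[0,0,0],0]]'
```

```text
t: 19.7
eef_pos: [0.4892, -0.224, 0.212]
tcp_rot: [-3.141, -0.0, -0.0]
wrist_force: [-0.8, 1.1, -0.9]
gripper_width: 0.0502
grip_force: 20.0
t: 20.6
eef_pos: [0.4903, -0.2239, 0.0649]
tcp_rot: [3.141, -0.002, 0.001]
wrist_force: [-1.2, 3.7, 7.2]
gripper_width: 0.0501
grip_force: 20.0
```

```bash
python3 -m pendant '[[0.35,[0,0,0],0],[0.26,[0,0,0],0],[0.26,[0,0,0],0],[0.26,[0,0,-30],0],[0.26,[0,0,-45],0],[0.26,[0,0,-45],0],[0.26,[0,0,-40],0],[0.26,[-3,-30,0],0],[0.26,[-3,-45,0],0],[0.26,[-3,-45,0],0],[0.26,[-3,-45,0],0],[0.26,[-3,-45,0],0],[0.26,[-3,-45,0],0],[0.26,[-3,-45,0],0],[0.26,[-3,-40,0],0],[0.68,[-3,-30,0],0],[0.68,[0,0,0],0],[0.68,[0,0,0],0]]'; python3 - <<'E'
from h import *
print(r.observe()["q"])
snap('wrist','w4',(0,0,640,260),1.25)
E
```

```text
t: 22.4
eef_pos: [0.4621, 0.1459, 0.2235]
tcp_rot: [3.142, 0.0, 0.001]
wrist_force: [-0.0, -0.5, -0.6]
gripper_width: 0.0487
grip_force: 0.0
[ 0.18660036  0.20174887 -0.62316155  1.92838699  0.13505545  1.05268427
 -2.06339374]
```

View pics/w4.png

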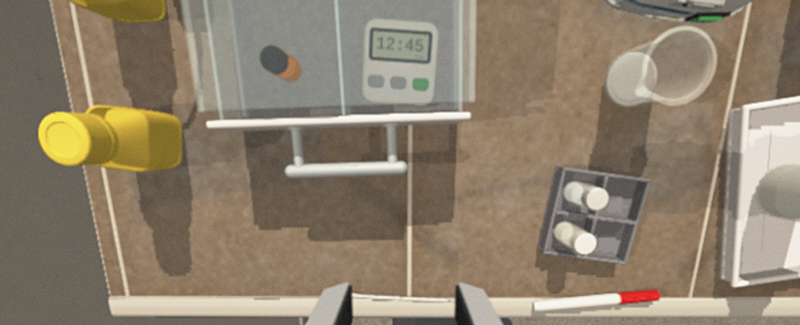

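w4 shows the way is clear. The handle runs (288,171) to (404,167), the vial cap is at (272,56), and the vial tray corners are (559,167), (648,180), (626,263) and (540,249), all in 1.25x coordinates.

```bash
python3 - <<'E'
from h import *
C,_=load('w4'); W=lambda u,v,z:toworld(C,(u/1.25,v/1.25),z)
print(W(287,171,.06),W(405,167,.06),W(272,57,.065),W(290,70,.014))
V=[W(*p,.02) for p in [(559,167),(648,180),(626,263),(540,249)]]; print(np.round(V,4),np.mean(V,0),np.linalg.norm(np.diff(V,axis=0),axis=1))
E
python3 -m pendant '[[0.68,[0,0,0],8],[0.68,[0,0,0],8],[0.68,[0,0,0],0]]'; python3 -c "
from rig import r
print(r.observe()['q'])"
```

```text
[0.51235833 0.24122454 0.06      ] [0.51569787 0.14400716 0.06      ] [0.59783923 0.24486479 0.065     ] [0.59652722 0.2453104  0.014     ]
[[ 0.5132  0.0018  0.02  ]
 [ 0.5015 -0.0826  0.02  ]
 [ 0.4205 -0.0741  0.02  ]
 [ 0.4347  0.0122  0.02  ]] [ 0.46747166 -0.03568472  0.02      ] [0.08520091 0.08152062 0.08737631]
t: 22.75
eef_pos: [0.4624, 0.1445, 0.2235]
tcp_rot: [3.141, -0.0, -0.284]
wrist_force: [0.6, 0.0, -0.5]
gripper_width: 0.0298
grip_force: 0.0
[ 0.15666436  0.19654489 -0.58546854  1.92947325  0.12508387  1.0511222
 -2.33656826]
```

```bash
python3 -m pendant '[[0.68,[0,0,0],-8.3],[0.68,[0,0,0],-8.3],[0.68,[0,0,0],-8.3],[0.68,[0,0,0],-8.3],[0.68,[0,0,0],-8.3],[0.68,[0,0,0],-8.3],[0.68,[0,0,0],-8.3],[0.68,[0,0,0],-8.3],[0.68,[0,0,0],-8.3],[0.68,[0,0,0],-8.3],[0.68,[0,0,0],-8.3],[0.68,[0,0,0],-8.3],[0.68,[0,0,0],-8.3],[0.68,[23,26,0],0],[0.68,[24,27,0],0],[0.68,[0,0,0],0],[0.68,[0,0,0],0]]'
```

```text
t: 24.45
eef_pos: [0.5135, 0.1943, 0.223]
tcp_rot: [-3.14, -0.0, 1.608]
wrist_force: [-0.8, -1.6, -0.2]
gripper_width: 0.0302
grip_force: 0.0
```

```bash
python3 -m pendant '[[0.68,[0,0,30],0],[0.68,[0,0,40],0],[0.68,[0,0,40],0],[0.68,[0,0,20],0],[0.68,[0,0,15],0],[0.68,[0,0,15],0],[0.68,[0,0,10],0],[0.68,[0,0,0],0],[0.9,[0,0,0],0],[1,[0,0,0],0],[1,[0,0,0],0],[1,[0,0,0],0]]' 15
```

```text
t: 25.65
eef_pos: [0.5139, 0.1947, 0.054]
tcp_rot: [3.141, -0.0, 1.604]
wrist_force: [-1.5, -0.7, 6.5]
gripper_width: 0.0102
grip_force: 15.0
```

```bash
python3 -m pendant '[[1,[0,-3,0],0],[1,[0,-6,0],0],[1,[0,-8,0],0],[1,[0,-9,0],0],[1,[0,-9,0],0],[1,[0,-9,0],0],[1,[0,-9,0],0],[1,[0,-9,0],0],[1,[0,-9,0],0],[1,[0,-9,0],0],[1,[0,-9,0],0],[1,[0,-9,0],0],[1,[0,-7,0],0],[1,[0,-5,0],0],[1,[0,-3,0],0],[1,[0,-2,0],0],[1,[0,0,0],0]]'
```

```text
t: 27.35
eef_pos: [0.3994, 0.1908, 0.054]
tcp_rot: [3.14, -0.0, 1.604]
wrist_force: [3.2, -2.5, 6.5]
gripper_width: 0.0103
grip_force: 15.0
```

```bash
python3 -m pendant '[[0.8,[0,0,0],0],[0.68,[0,0,0],0],[0.68,[0,0,0],0],[0.68,[0,0,0],0],[0.68,[0,0,-20],0],[0.68,[0,0,-40],0],[0.68,[0,0,-45],0],[0.68,[0,0,-45],0],[0.5,[0,0,-35],0],[0.5,[23,42,0],0],[0.5,[24,42,0],0],[0.5,[0,0,0],0],[0.5,[0,0,0],0],[0.5,[0,0,0],0]]'; python3 - <<'E'
from h import *
C,im=snap('wrist','w5',(120,20,520,320),2)
print(topix(C,[[.482,.241,.065],[.482,.241,.014]]))
E
```

```text
t: 28.75
eef_pos: [0.4802, 0.2403, 0.2384]
tcp_rot: [-3.141, 0.0, 1.605]
wrist_force: [0.4, -0.8, 0.1]
gripper_width: 0.0469
grip_force: 0.0
[[323.90234    181.13631228]
 [323.74634045 172.3495742 ]]
```

View pics/w5.png

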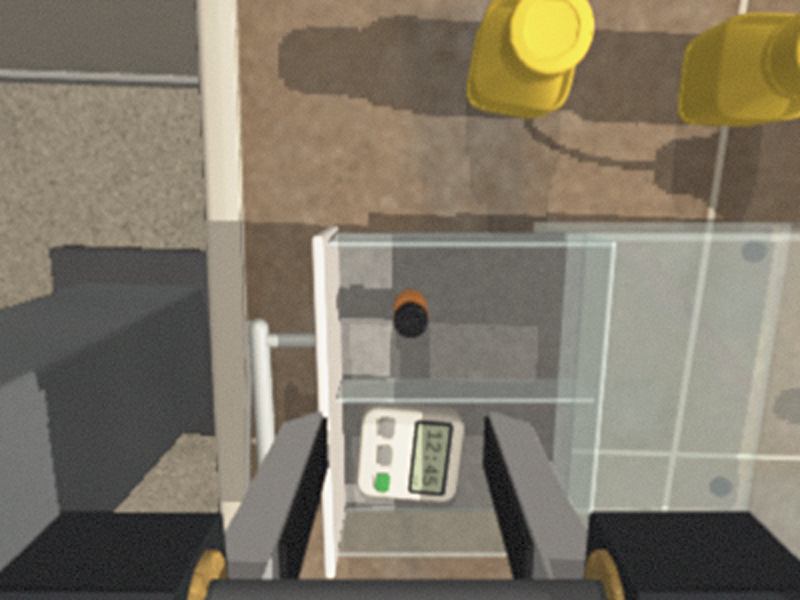

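The vial stands upright in the open left lane, cap at (411,320) zoomed, within 2 mm of the prediction. I'll grasp it now.

```bash
python3 -m pendant '[[0.62,[1.5,3.5,0],0],[0.62,[0,0,30],0],[0.62,[0,0,40],0],[0.62,[0,0,40],0],[0.62,[0,0,35],0],[0.62,[0,0,20],0],[0.62,[0,0,16],0],[0.62,[0,0,10],0],[0.62,[0,0,0],0],[0.62,[0,0,0],0],[0.75,[0,0,0],0],[0.85,[0,0,0],0],[1,[0,0,0],0],[1,[0,0,0],0],[1,[0,0,0],0]]' 8
```

```text
t: 30.3
eef_pos: [0.4848, 0.2423, 0.0481]
tcp_rot: [3.141, -0.0, 1.604]
wrist_force: [-0.4, -1.0, 7.6]
gripper_width: 0.0206
grip_force: 8.0
```

```bash
python3 -m pendant '[[1,[0,0,-10],0],[1,[0,0,-25],0],[1,[0,0,-35],0],[1,[0,0,-35],0],[1,[0,0,-20],0],[1,[-20,-1,0],0],[1,[-35,-1,0],0],[1,[-40,-1,0],0],[1,[-40,-2,0],0],[1,[-40,-2,0],0],[1,[-40,-1,0],0],[1,[-40,-1,0],0],[1,[-30,-1,0],0],[1,[-17,-1,0],0],[1,[0,0,0],0],[1,[0,0,0],0]]'; python3 - <<'E'
from h import *
C,im=snap('wrist','w6',(170,60,470,285),2.66)
print((topix(C,[[.484,-.060,.003],[.484,-.06,.02],[.467,-.038,.02]])-[170,60])*2.66)
E
```

```text
t: 31.9
eef_pos: [0.4836, -0.0597, 0.1729]
tcp_rot: [3.141, -0.0, 1.604]
wrist_force: [-0.6, 0.2, 0.3]
gripper_width: 0.0206
grip_force: 8.0
[[405.53177479 326.51247458]
 [405.54052853 336.11825379]
 [363.14415241 278.86987542]]
```

View pics/w6.png

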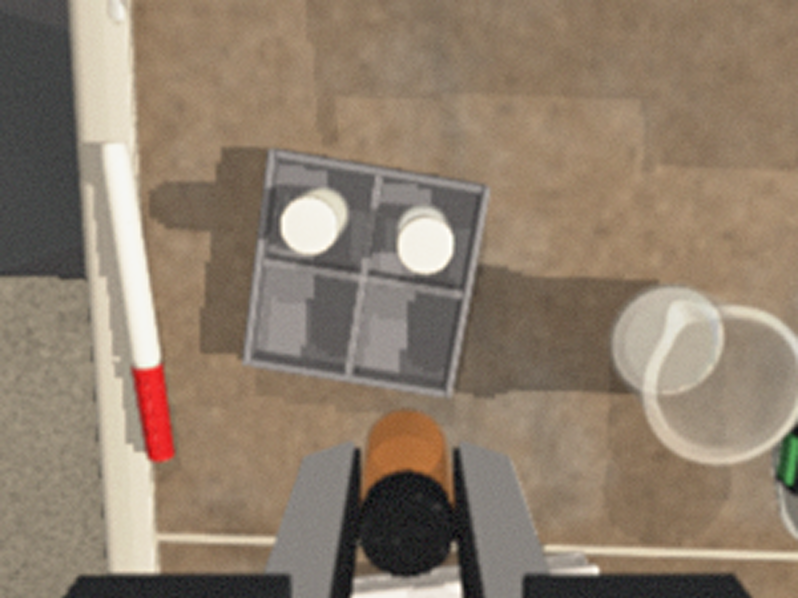

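The vial is held upright. The free compartment's centre is at (407,333) against (405,336) predicted, so it is within 1 to 2 mm.

```bash
python3 -m pendant '[[1,[1,0.5,25],0],[1,[0,0,35],0],[1,[0,0,35],0],[1,[0,0,20],0],[1,[0,0,12],0],[1,[0,0,6],0],[1,[0,0,0],0]]'; python3 -m pendant '[[1,[0,0,2],0],[1,[0,0,2],0],[1,[0,0,0],0]]'
```

```text
t: 32.65
eef_pos: [0.4842, -0.0585, 0.0396]
tcp_rot: [-3.142, -0.0, 1.605]
wrist_force: [0.8, -0.3, 1.0]
gripper_width: 0.0207
grip_force: 8.0
t: 32.95
eef_pos: [0.4847, -0.0592, 0.0362]
tcp_rot: [3.14, 0.0, 1.604]
wrist_force: [-0.0, 0.1, 1.2]
gripper_width: 0.0205
grip_force: 8.0
```

```bash
python3 -m pendant '[[1,[0,0,1],0],[1,[0,0,1],0],[1,[0,0,0],0]]'; python3 -m pendant '[[0.72,[0,0,0],0],[0.66,[0,0,0],0],[0.62,[0,0,0],0],[0.62,[0,0,0],0],[0.62,[0,0,-20],0],[0.62,[0,0,-35],0],[0.62,[0,0,-45],0],[0.62,[0,0,-45],0],[0.68,[0,0,-20],0],[0.68,[0,0,0],0],[0.68,[0,0,0],0]]'; python3 - <<'E'
from h import *
C,im=snap('wrist','w7',(170,30,470,255),2)
E
```

```text
t: 33.25
eef_pos: [0.4847, -0.0593, 0.0343]
tcp_rot: [3.14, 0.001, 1.604]
wrist_force: [-0.9, -0.7, 7.0]
gripper_width: 0.0212
grip_force: 8.0
t: 34.35
eef_pos: [0.4839, -0.0593, 0.1982]
tcp_rot: [3.142, 0.001, 1.604]
wrist_force: [0.1, 0.7, -0.9]
gripper_width: 0.0297
grip_force: 0.0
```

View pics/w7.png

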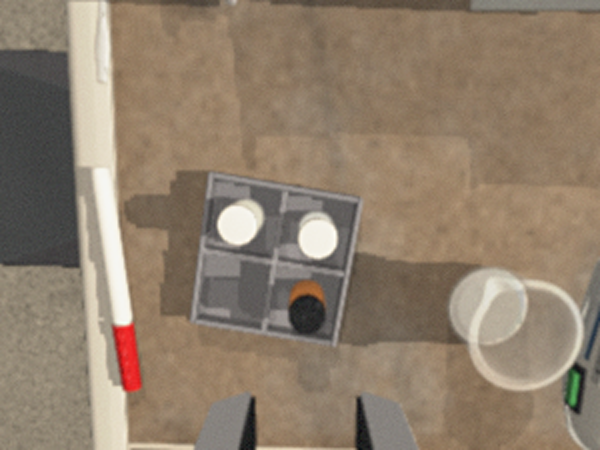

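The vial stands upright in its compartment, cap at (307,313). Next I'll regrip the handle and push the drawer shut.

```bash
python3 -m pendant '[[0.68,[25,-8,0],0],[0.68,[40,-12,0],0],[0.68,[40,-12,0],0],[0.68,[40,-12,0],0],[0.68,[40,-12,0],0],[0.68,[40,-12,0],0],[0.68,[28,-8,0],0],[0.68,[0,0,0],0],[0.68,[0,0,25],0],[0.68,[0,0,40],0],[0.68,[0,0,40],0],[0.68,[0,0,20],0],[0.68,[0,0,12],0],[0.68,[0,0,7],0],[0.68,[0,0,0],0],[0.9,[0,0,0],0],[1,[0,0,0],0],[1,[0,0,0],0],[1,[0,0,0],0]]' 15
```

```text
t: 36.3
eef_pos: [0.4001, 0.1913, 0.055]
tcp_rot: [3.141, -0.0, 1.604]
wrist_force: [0.1, -0.8, 7.7]
gripper_width: 0.0104
grip_force: 15.0
```

```bash
python3 -m pendant '[[1,[0,4,0],0],[1,[0,8,0],0],[1,[0,10,0],0],[1,[0,10,0],0],[1,[0,10,0],0],[1,[0,10,0],0],[1,[0,10,0],0],[1,[0,10,0],0],[1,[0,10,0],0],[1,[0,10,0],0],[1,[0,8,0],0],[1,[0,6,0],0],[1,[0,4,0],0],[1,[0,2,0],0],[1,[0,0,0],0],[1,[0,0,0],0]]'
```

```text
t: 37.9
eef_pos: [0.5122, 0.1951, 0.0551]
tcp_rot: [3.14, -0.0, 1.604]
wrist_force: [1.9, -0.4, 5.2]
gripper_width: 0.0105
grip_force: 15.0
```

```bash
for i in 1 2 3; do python3 -m pendant '[[1,[0,2,0],0],[1,[0,1,0],0],[1,[0,0,0],0]]' | sed -n '2p;4p'; done
```

```text
eef_pos: [0.5151, 0.1952, 0.0551]
wrist_force: [-0.3, -0.7, 7.3]
eef_pos: [0.5181, 0.1953, 0.0551]
wrist_force: [0.7, 0.1, 6.0]
eef_pos: [0.5194, 0.1954, 0.0549]
wrist_force: [-11.8, -2.6, 17.3]
```

```bash
python3 -m pendant '[[1,[0,1,0],0],[1,[0,0,0],0]]' | sed -n '2p;4p'; python3 -m pendant '[[0.85,[0,0,0],0],[0.75,[0,0,0],0],[0.68,[0,0,0],0],[0.68,[0,0,0],0]]'
```

```text
eef_pos: [0.5194, 0.1954, 0.0548]
wrist_force: [-18.1, -3.8, 22.2]
t: 39.4
eef_pos: [0.5217, 0.1953, 0.0545]
tcp_rot: [3.141, -0.0, 1.604]
wrist_force: [-0.3, -0.2, 0.5]
gripper_width: 0.0296
grip_force: 0.0
```

```bash
python3 -m pendant '[[0.68,[0,0,-20],0],[0.68,[0,0,-40],0],[0.68,[0,0,-45],0],[0.68,[0,0,-45],0],[0.68,[0,0,-30],0],[0.26,[0,0,0],8.35],[0.26,[0,0,0],8.35],[0.26,[0,0,0],8.35],[0.26,[0,0,0],8.35],[0.26,[0,0,0],8.35],[0.26,[0,0,0],8.35],[0.26,[0,0,0],8.35],[0.26,[0,0,0],8.35],[0.26,[0,0,0],8.35],[0.26,[0,0,0],8.35],[0.26,[0,0,0],8.35],[0.26,[0,0,0],0]]'; python3 -m pendant '[[0.26,[-3,25,0],0],[0.26,[-3,45,0],0],[0.26,[-3,45,0],0],[0.26,[-3,45,0],0],[0.26,[-3,45,0],0],[0.26,[-3,45,0],0],[0.26,[-3,45,0],0],[0.26,[-4,45,0],0],[0.26,[-3,45,0],0],[0.26,[-3,34,0],0],[0.26,[0,0,0],0],[0.26,[0,0,0],0]]'; python3 - <<'E'
from h import *
C,im=snap('wrist','w8')
print(r.observe()['q'], topix(C,[[.5141,-.3825,.112],[.5011,-.3032,.104],[.4903,-.2239,.135]]))
E
```

```text
t: 41.1
eef_pos: [0.5216, 0.1954, 0.2345]
tcp_rot: [3.141, -0.0, -0.002]
wrist_force: [0.0, 0.8, 0.4]
gripper_width: 0.0692
grip_force: 0.0
t: 42.3
eef_pos: [0.4909, -0.2239, 0.2342]
tcp_rot: [-3.141, 0.0, 0.004]
wrist_force: [0.3, 1.0, -0.0]
gripper_width: 0.0696
grip_force: 0.0
[ 0.70403008  0.27044885 -0.39787919  1.79625352  0.11611784  1.0981033
 -1.29986697] [[492.89858624 170.79501853]
 [404.56406004 182.24631241]
 [322.09615357 201.68486838]]
```

View pics/w8.png

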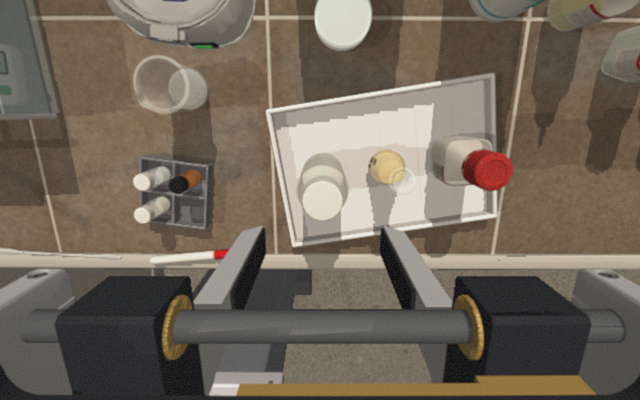

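All three stand upright in the tray, near (322,200), (402,180) and (487,170), and the drawer vial is in its compartment. Next I'll return the round bottle.

```bash
python3 -m pendant '[[0.26,[-0.5,0,30],0],[0.26,[0,0,40],0],[0.26,[0,0,40],0],[0.26,[0,0,40],0],[0.26,[0,0,19],0],[0.26,[0,0,0],0],[0.26,[0,0,0],0],[0.45,[0,0,0],0],[1,[0,0,0],0],[1,[0,0,0],0],[1,[0,0,0],0],[1,[0,0,0],0]]' 20;  python3 -m pendant '[[1,[0,0,-15],0],[1,[0,0,-35],0],[1,[0,0,-40],0],[1,[0,0,-40],0],[1,[0,0,-20],0],[1,[-3,-25,0],0],[1,[-3,-40,0],0],[1,[-3,-45,0],0],[1,[-3,-45,0],0],[1,[-3,-45,0],0],[1,[-3,-45,0],0],[1,[-3,-45,0],0],[1,[-3,-45,0],0],[1,[-3,-45,0],0],[1,[-3,-45,0],0],[1,[-2,-40,0],0],[1,[0,-28,0],0],[1,[0,0,0],0],[1,[0,0,0],0]]'
```

```text
t: 43.55
eef_pos: [0.4911, -0.2239, 0.0664]
tcp_rot: [3.141, -0.001, 0.001]
wrist_force: [-1.8, 1.9, 7.8]
gripper_width: 0.0501
grip_force: 20.0
t: 45.45
eef_pos: [0.4577, 0.2695, 0.2161]
tcp_rot: [3.141, -0.0, 0.002]
wrist_force: [0.2, -0.3, -1.4]
gripper_width: 0.0506
grip_force: 20.0
```

```bash
python3 -m pendant '[[1,[1,0,30],0],[1,[0,0,40],0],[1,[0,0,40],0],[1,[0,0,24],0],[1,[0,0,10],0],[1,[0,0,5],0],[1,[0,0,3],0],[1,[0,0,1],0],[1,[0,0,0],0]]'
```

```text
t: 46.35
eef_pos: [0.4596, 0.2694, 0.0634]
tcp_rot: [-3.141, -0.001, 0.001]
wrist_force: [0.1, -0.7, 1.9]
gripper_width: 0.0503
grip_force: 20.0
```

```bash
python3 -m pendant '[[1,[0,0,1],0],[1,[0,0,0],0]]'; python3 -m pendant '[[0.35,[0,0,0],0],[0.26,[0,0,0],0],[0.26,[0,0,0],0],[0.26,[0,0,-30],0],[0.26,[0,0,-45],0],[0.26,[0,0,-45],0],[0.26,[0,0,-45],0],[0.5,[3,25,0],0],[0.5,[3,45,0],0],[0.5,[3,45,0],0],[0.5,[3,45,0],0],[0.5,[3,45,0],0],[0.5,[3,45,0],0],[0.5,[3,45,0],0],[0.5,[4,45,0],0],[0.5,[3,45,0],0],[0.5,[3,45,0],0],[0.5,[4,45,0],0],[0.5,[4,45,0],0],[0.5,[4,40,0],0]]'
```

```text
t: 46.55
eef_pos: [0.4599, 0.2695, 0.0631]
tcp_rot: [-3.141, -0.002, 0.001]
wrist_force: [-3.4, -4.5, 19.0]
gripper_width: 0.0498
grip_force: 20.0
t: 48.55
eef_pos: [0.5023, -0.293, 0.2264]
tcp_rot: [3.141, 0.0, 0.001]
wrist_force: [0.4, 0.1, -0.1]
gripper_width: 0.0471
grip_force: 0.0
```

```bash
python3 -m pendant '[[0.5,[-1,12,0],0],[0.5,[0,0,30],0],[0.5,[0,0,40],0],[0.5,[0,0,40],0],[0.5,[0,0,30],0],[0.5,[0,0,11],0],[0.5,[0,0,0],0],[0.5,[0,0,0],0],[0.7,[0,0,0],0],[1,[0,0,0],0],[1,[0,0,0],0],[1,[0,0,0],0]]' 15;  python3 -m pendant '[[1,[0,0,-15],0],[1,[0,0,-35],0],[1,[0,0,-40],0],[1,[0,0,-40],0],[1,[0,0,-20],0],[1,[-4,-25,0],0],[1,[-4,-40,0],0],[1,[-4,-45,0],0],[1,[-4,-45,0],0],[1,[-4,-45,0],0],[1,[-4,-45,0],0],[1,[-4,-45,0],0],[1,[-4,-45,0],0],[1,[-4,-45,0],0],[1,[-4,-45,0],0],[1,[-5,-40,0],0],[1,[-5,-32,0],0],[1,[0,0,0],0],[1,[0,0,0],0]]'
```

```text
t: 49.75
eef_pos: [0.5019, -0.3029, 0.0759]
tcp_rot: [3.141, -0.001, 0.001]
wrist_force: [-0.6, 0.4, 5.6]
gripper_width: 0.0221
grip_force: 15.0
t: 51.65
eef_pos: [0.4508, 0.1946, 0.2261]
tcp_rot: [3.141, -0.0, 0.003]
wrist_force: [0.2, -0.5, -0.8]
gripper_width: 0.0219
grip_force: 15.0
```

```bash
python3 -m pendant '[[1,[0,0.5,30],0],[1,[0,0,40],0],[1,[0,0,40],0],[1,[0,0,24],0],[1,[0,0,10],0],[1,[0,0,5],0],[1,[0,0,3],0],[1,[0,0,1],0],[1,[0,0,0],0]]'; python3 -m pendant '[[1,[0,0,1],0],[1,[0,0,0],0]]'
```

```text
t: 52.55
eef_pos: [0.4516, 0.1938, 0.0732]
tcp_rot: [-3.141, -0.001, 0.001]
wrist_force: [0.1, 0.3, -1.6]
gripper_width: 0.0218
grip_force: 15.0
t: 52.75
eef_pos: [0.4519, 0.1938, 0.0726]
tcp_rot: [3.142, -0.002, 0.001]
wrist_force: [-1.0, -2.9, 12.4]
gripper_width: 0.0216
grip_force: 15.0
```

```bash
python3 -m pendant '[[0.6,[0,0,0],0],[0.5,[0,0,0],0],[0.5,[0,0,0],0],[0.5,[0,0,-30],0],[0.5,[0,0,-45],0],[0.5,[0,0,-45],0],[0.5,[0,0,-30],0],[0.26,[5,25,0],0],[0.26,[5,45,0],0],[0.26,[5,45,0],0],[0.26,[5,45,0],0],[0.26,[5,45,0],0],[0.26,[5,45,0],0],[0.26,[5,45,0],0],[0.26,[5,45,0],0],[0.26,[5,45,0],0],[0.26,[5,45,0],0],[0.26,[4,45,0],0],[0.26,[4,45,0],0],[0.26,[4,40,0],0]]'; python3 -m pendant '[[0.26,[0,16.5,0],0],[0.26,[0,0,30],0],[0.26,[0,0,40],0],[0.26,[0,0,40],0],[0.26,[0,0,35],0],[0.26,[0,0,14],0],[0.26,[0,0,0],0],[0.26,[0,0,0],0],[0.45,[0,0,0],0],[1,[0,0,0],0],[1,[0,0,0],0],[1,[0,0,0],0],[1,[0,0,0],0]]' 20
```

```text
t: 54.75
eef_pos: [0.5134, -0.3685, 0.2213]
tcp_rot: [3.141, 0.0, 0.0]
wrist_force: [0.7, 0.4, 0.2]
gripper_width: 0.0698
grip_force: 0.0
t: 56.05
eef_pos: [0.5143, -0.3831, 0.0633]
tcp_rot: [3.141, -0.001, 0.001]
wrist_force: [-0.1, -0.8, 7.9]
gripper_width: 0.0487
grip_force: 19.8
```

```bash
python3 -m pendant '[[1,[0,0,-15],0],[1,[0,0,-35],0],[1,[0,0,-40],0],[1,[0,0,-40],0],[1,[0,0,-20],0],[1,[-4,-25,0],0],[1,[-4,-40,0],0],[1,[-4,-45,0],0],[1,[-4,-45,0],0],[1,[-4,-45,0],0],[1,[-4,-45,0],0],[1,[-4,-45,0],0],[1,[-4,-45,0],0],[1,[-4,-45,0],0],[1,[-4,-45,0],0],[1,[-4,-40,0],0],[1,[-4,-33,0],0],[1,[0,0,0],0],[1,[0,0,0],0]]'; python3 -m pendant '[[1,[0,-1,30],0],[1,[0,0,40],0],[1,[0,0,40],0],[1,[0,0,24],0],[1,[0,0,10],0],[1,[0,0,5],0],[1,[0,0,2],0],[1,[0,0,1],0],[1,[0,0,0],0]]'
```

```text
t: 57.95
eef_pos: [0.4649, 0.1157, 0.2131]
tcp_rot: [3.141, -0.0, 0.003]
wrist_force: [-0.1, -0.2, -1.2]
gripper_width: 0.0485
grip_force: 19.8
t: 58.85
eef_pos: [0.4657, 0.1162, 0.0613]
tcp_rot: [-3.142, -0.001, 0.001]
wrist_force: [0.1, 0.5, -1.1]
gripper_width: 0.0487
grip_force: 19.8
```

Next I'll lower the square bottle to contact, release and retreat clear to the right. Then I'll compare the top view before and after.

```bash
python3 -m pendant '[[1,[0,0,1],0],[1,[0,0,1],0],[1,[0,0,0],0]]'; python3 -m pendant '[[0.35,[0,0,0],0],[0.26,[0,0,0],0],[0.26,[0,0,0],0],[0.26,[0,0,-30],0],[0.26,[0,0,-45],0],[0.26,[0,0,-45],0],[0.26,[0,0,-45],0],[0.26,[0,0,-45],0],[0.26,[0,-30,-30],0],[0.26,[13,-36,0],0],[0,[0,0,0],0],[0,[0,0,0],0],[0,[0,0,0],0]]'; python3 -c "
from h import *
C,im=snap('wrist','w9')
C3,i3=load('w3')
# project original measured points to compare
for n,p in dict(round=(.4599,.269,.132),flask=(.4524,.193,.101),sq=(.4676,.1151,.109)).items(): print(n,topix(C,p),topix(C3,p))
show(np.hstack([i3[95:230,215:415],im[95:230,215:415]]),'cmp',None,2)"
```

```text
t: 59.15
eef_pos: [0.4665, 0.1166, 0.0599]
tcp_rot: [-3.141, -0.003, 0.001]
wrist_force: [-0.5, -1.7, 18.3]
gripper_width: 0.0486
grip_force: 20.1
t: 60.45
eef_pos: [0.4778, 0.1814, 0.298]
tcp_rot: [3.141, 0.001, 0.001]
wrist_force: [0.3, 0.1, -0.4]
gripper_width: 0.0902
grip_force: 0.0
round [[241.87465433 199.81805607]] [[241.62930908 200.89361329]]
flask [[312.27275932 198.79408536]] [[311.37798934 199.65304455]]
sq [[379.2746567  188.02088464]] [[377.66343911 188.84059979]]
```

View pics/cmp.png

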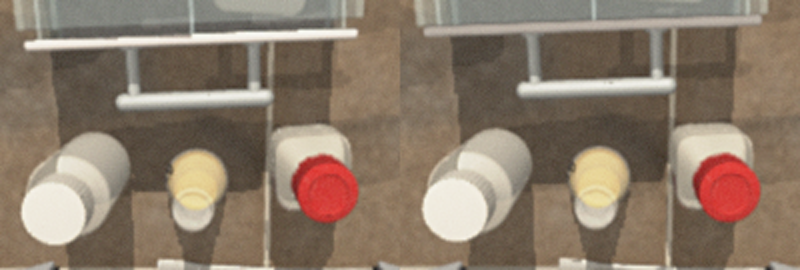

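Side by side (before on the left, after on the right), all three stand upright within about 1 px (1 to 2 mm) of their original spots. The drawer is shut, about 6 mm further in than at the start. I'm handing it in.

```bash
python3 -c "
from rig import workorder
print(workorder.hand_in())"
```

```text
the job is handed in; nothing more can be done
None
```

The job is handed in at about 60 s of the 144 s: the vial is upright in a free tray compartment, the drawer was pushed to its stop, and all three containers are back within about 1–2 mm of where they stood; the hand-in returned no verdict.

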